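# Put the orange-capped spice tins away in the rack

### The arm

A 6-joint arm with a two-finger parallel gripper is mounted at the origin on the work surface. World frame = base frame: x ahead of the robot, y to its left, z up, the work surface at z = 0. Lengths are in m, angles in rad, forces in N, time in s.
With the tool pointing down it reaches from about 0.35 to 1 m from the base axis. Payload 7.1 kg.
Tool frame: the origin (TCP) lies at the very end of the fingers, on their centre line; the grasp point (between the pads) lies 19 mm behind it; z points along the fingers, y is the line along which they close (so a half turn about z gives the same grasp; the last joint's range is limited). The gripper opens to 85 mm and grips with 20 to 120 N. Pads are 22 mm wide; open, the fingers measure 114 mm over their backs; the gripper's body (76 mm by 85 mm) begins 54 mm behind the grasp point. The pads swing forward as they close: fully open they stand 13 mm farther back than shut.
Start: joints at [1.138, 0.423, 1.63, -0, 1.089, -0.019], TCP at [0.251, 0.572, 0.231] pointing down, gripper open.
Joint ranges: [-3, 3], [-0.9, 2.11], [0.09, 2.58], [-1.31, 4.45], [0.11, 2.69], [-2.54, 2.54]. Speed limits (rad/s): [2.39, 2.39, 3.01, 3.14, 3.14, 3.14].

### API

Orientations are given as a unit quaternion [w, x, y, z].
In Python, from rig import manip, imaging, read_state, hand_in gives the robot as it stands (manip), with the cameras (imaging), the readings as plain functions and the job as plain functions.
- The arm moves only by the shell command python3 jog.py 'ROWS' [OPENING]. ROWS is a JSON object whose key "moves" holds a list of rows, 1 to 5 of them, each of 6 numbers: dx, dy, dz in m, then a rotation vector rx, ry, rz in rad; each row is the pose to reach, as a shift and turn from the pose commanded when the command began, along the tool's axes at that moment; what a row does not reach only later rows make up. A row lasts 1/8 s, in which the tool goes at most 0.0625 m and 0.188 rad, less where a joint would pass 70% of its speed; a pose out of reach is approached as far as the arm can. OPENING is the finger opening in m, set as the command begins (- or left out keeps the last). The fingers move at their own pace and stop on an object; the grip force is fixed at half the most. Time passes only in rows, so rows that do not move let the fingers close. It prints the time, the measured TCP pose, the force, the opening and the grip force at its end. Input that does not fit is refused with a message, and nothing moves.
- read_state(): the state, without advancing time (a new reading comes with each control period).
- imaging.capture(name): name is "side" or "top" or "wrist"; returns a dict with "color" (400x640x3 uint8, red, green, blue), "fx", "fy", "cx", "cy" (pixels), "R" (3x3) and "t" (3): a world point X has camera coordinates R X + t. Camera axes: x right, y down, z forward; pixel columns grow to the right and rows downward; lengths in m; the calibration is good to about 2 mm. A picture is of the moment at which its call begins. There is no depth.
- hand_in(): hands the job in; it is judged then, once.
The state is a dict: "time_s": time; "q": joint angles; "joint_vel": joint speeds; "joint_efforts": joint torques, N m; "position": TCP position; "ee_rot": TCP orientation; "ft_force": force on the tool from outside, world axes, zero at the start; "wrist_torque": the same for the moment, N m; "finger_gap": finger opening in m; "gripper_force": force on a finger pad.
Only numpy, scipy, OpenCV 4.12 (cv2) and the standard library are available. Lean on these libraries where they do the work, as an engineer would, in place of code of your own. Each camera call takes 0.05 s, during which the arm holds its last target. There are 200 camera calls.

### The job

Put the two orange-capped spice tins away in the dark wooden rack on the cutting board: one tin in each well, standing upright with its cap up and its foot on the bottom of the well. Leave the black-capped tin where it stands; it is still needed.

Things in the scene. Friction and masses are not known exactly. Their poses are not given: they have to be found in the camera images.
- tin_a: one of two identical steel spice tins with an orange cap: upright round cylinder, 32 mm diameter, 80 mm high (the top 18 mm is the cap, same diameter), about 0.09 kg, standing loose on the board. Origin at the centre of its underside, z up along its axis. Either orange tin may go in either well.
- tin_b: the other orange-capped tin, identical to tin_a; origin at the centre of its underside, z up.
- rack: dark wooden block standing loose on the light wooden board (board top 20 mm above table), 80 (x) by 150 (y) by 45 mm high, 0.8 kg, with two empty round wells 52 mm wide, 35 mm deep, open on top (well floor 10 mm above the underside). Well centres: on its y axis, +36 and -36 mm from the origin. Origin: centre of its underside; x, y along its sides, z up.
- tin_black: bystander: a tin like the orange ones (32 mm diameter, 80 mm high) but with a black cap, loose on the board; origin at the centre of its underside. Also on the board, along the edge farthest from the robot, not to be handled: steel grinder (72 mm diameter, 109 mm high), orange funnel mouth down (84 mm, 88 mm high), white dish (90 mm, 28 mm high).

How it is judged:
At the end, for the whole second after the job is handed in: Each well of the rack holds one orange-capped tin at rest: its axis within 14 mm of the well's centre line along each side of the rack, its underside within 8 mm of the well floor, upright within 10 degrees, cap up. The black-capped tin was never moved more than 30 mm (((x of tin_a in the frame of rack between -0.014 and 0.014 m and y of tin_a in the frame of rack between 0.022 and 0.05 m and z of tin_a in the frame of rack between 0.004 and 0.018 m and angle between each of tin_a, tin_b's own z axis and vertical below 0.18 rad and linear speed of each of tin_a, tin_b below 0.03 m/s and x of tin_b in the frame of rack between -0.014 and 0.014 m and y of tin_b in the frame of rack between -0.05 and -0.022 m and z of tin_b in the frame of rack between 0.004 and 0.018 m) or (x of tin_a in the frame of rack between -0.014 and 0.014 m and y of tin_a in the frame of rack between -0.05 and -0.022 m and z of tin_a in the frame of rack between 0.004 and 0.018 m and angle between each of tin_a, tin_b's own z axis and vertical below 0.18 rad and linear speed of each of tin_a, tin_b below 0.03 m/s and x of tin_b in the frame of rack between -0.014 and 0.014 m and y of tin_b in the frame of rack between 0.022 and 0.05 m and z of tin_b in the frame of rack between 0.004 and 0.018 m))); the robot touches nothing.
It fails at once if the black-capped tin is moved more than 30 mm from its place (distance of tin_black from where it was at the start of the episode above 0.03 m).
It also fails if it takes over 56 s, if anything falls off the work surface, if the arm or the gripper's body presses on something with over 40 N, if the wrist force passes 120 N, or if a joint passes its speed limit or range.

## Working session

There is one attempt and no reset: what is moved stays moved. The work goes in short steps, Python scripts to look and compute and a shell command to move; the robot and the scene stay as the last step left them, time stands still between calls to the robot, and variables do not carry over. Pictures are saved under pics/ and viewed, at most 10 in all, crops included, and the job is handed in when it is done.

```bash
ls; mkdir -p pics
python3 - <<'E'
from rig import manip, imaging, read_state, hand_in
import cv2,pickle
d={}
for n in("side","top"):
    c=imaging.capture(n);d[n]=c;cv2.imwrite(f"pics/{n}0.png",c["color"][:,:,::-1])
    print(n,c["fx"],c["cx"],c["cy"],c["R"],c["t"])
pickle.dump(d,open("c0.pkl","wb"))
s=read_state();print(s["time_s"],s["position"],s["ee_rot"],s["finger_gap"])
E
```

```text
jog.py
pics
rig.py
side 477.5146665589895 318.05496746727005 194.9737896305721 [[-0.98706909 -0.16014874  0.00685556]
 [-0.12596497  0.74850926 -0.65105047]
 [ 0.09913346 -0.64349536 -0.75900348]] [0.54147274 0.14800855 0.67044098]
top 451.08330555258186 315.2347783752008 195.81578064023154 [[ 0.01401892 -0.99959931  0.02459024]
 [-0.98291578 -0.01829032 -0.18314487]
 [ 0.18352125 -0.02160264 -0.98277835]] [-0.04690085  0.53467777  0.660855  ]
0.1 [0.25109068 0.57179612 0.23061339] [-1.51918111e-04  2.05435672e-01  9.78670367e-01 -6.88975593e-04] 0.08553335651600358
```

View pics/side0.png

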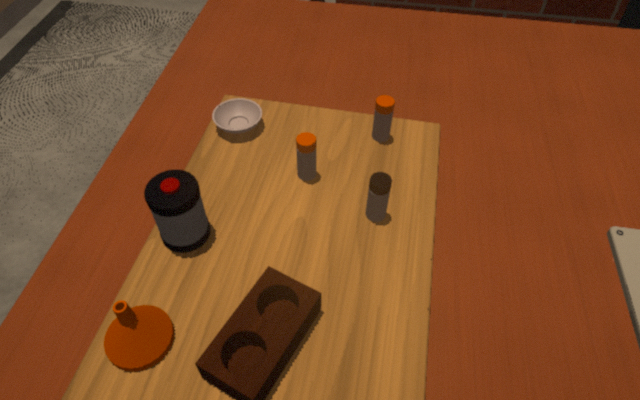

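View pics/top0.png

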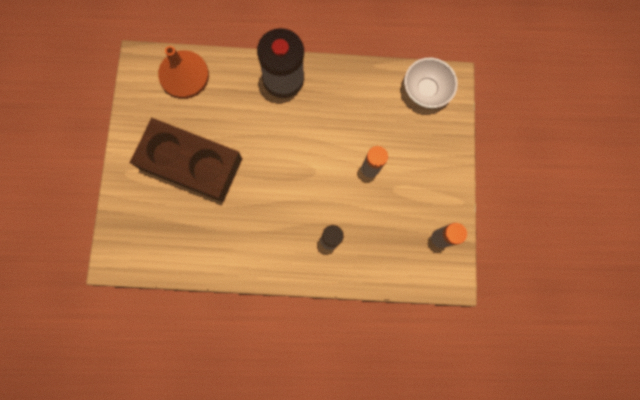

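The side view shows orange caps at about (385,103) and (306,140), the black cap at (380,183) and the rack near (262,335). In the top view the orange caps are at (456,234) and (377,156), the black cap at (332,237) and the rack near (187,160).

```bash
cat > h.py <<'E'
import numpy as np,cv2,pickle
def ray(c,p):
    d=np.array([(p[0]-c["cx"])/c["fx"],(p[1]-c["cy"])/c["fy"],1.]);R=np.array(c["R"])
    d=R.T@d; return -R.T@np.array(c["t"]),d/np.linalg.norm(d)
def plane(c,p,z):
    o,d=ray(c,p);return o+d*(z-o[2])/d[2]
def tri(c1,p1,c2,p2):
    o1,d1=ray(c1,p1);o2,d2=ray(c2,p2)
    s=np.linalg.lstsq(np.c_[d1,-d2],o2-o1,rcond=None)[0]
    a,b=o1+s[0]*d1,o2+s[1]*d2;return (a+b)/2,np.linalg.norm(a-b)
def proj(c,X):
    x=np.array(c["R"])@X+c["t"];return np.array([c["fx"]*x[0]/x[2]+c["cx"],c["fy"]*x[1]/x[2]+c["cy"]])
def blobs(c,lo,hi,amin=60):
    m=cv2.inRange(cv2.cvtColor(c["color"],cv2.COLOR_RGB2HSV),np.array(lo),np.array(hi))
    n,l,s,ce=cv2.connectedComponentsWithStats(m);return [(ce[i],s[i]) for i in range(1,n) if s[i][4]>amin],l
E
python3 - <<'E'
from h import *
np.set_printoptions(precision=4,suppress=True)
d=pickle.load(open("c0.pkl","rb"))
B={}
for n in d:
    b,_=blobs(d[n],(5,190,150),(16,255,255));B[n]=b
    for x in b:print(n,x[0],x[1])
    b,_=blobs(d[n],(0,0,0),(180,255,75),100)
    for x in b:print(n,"dark",x[0],x[1])
E
python3 - <<'E'
import cv2
a=cv2.imread("pics/side0.png")[260:400,190:340];b=cv2.imread("pics/top0.png")[110:210,120:250]
a=cv2.resize(a,None,fx=4,fy=4,interpolation=2)
b=cv2.resize(b,None,fx=5,fy=5,interpolation=2)
import numpy as np
cv2.imwrite("pics/r1.png",cv2.convertScaleAbs(a,alpha=2));cv2.imwrite("pics/r2.png",cv2.convertScaleAbs(b,alpha=2))
E
```

```text
side [385.0449 100.1629] [376  95  19  12 178]
side [305.5874 138.2108] [296 132  21  14 223]
side [118.9512 305.5   ] [112 300  15  13  82]
side dark [14.2238 13.0435] [  0   0  42  38 782]
side dark [35.3984 35.483 ] [   0    0   79   80 1408]
side dark [530.0274   9.2961] [ 336    0  304   29 4822]
side dark [381.5495 126.9375] [373 112  19  31 384]
side dark [179.7151 214.0453] [ 144  170   71   88 3931]
side dark [378.5509 193.3648] [367 173  24  49 688]
side dark [625.1492 292.3831] [608 232  32 115 295]
side dark [259.0691 341.1538] [ 196  271  125  129 8915]
top [183.6     74.4269] [ 159   51   49   45 1525]
top [376.9198 156.0267] [367 147  20  19 262]
top [455.3625 233.3187] [446 224  20  20 320]
top dark [281.1307  63.8932] [ 258   29   45   70 2257]
top dark [159.036  143.1554] [146 132  34  32 444]
top dark [201.508  158.5642] [188 148  35  31 374]
top dark [201.8579 180.6568] [136 154 105  48 542]
top dark [331.4801 236.6821] [322 227  20  21 302]
```

View pics/r1.png

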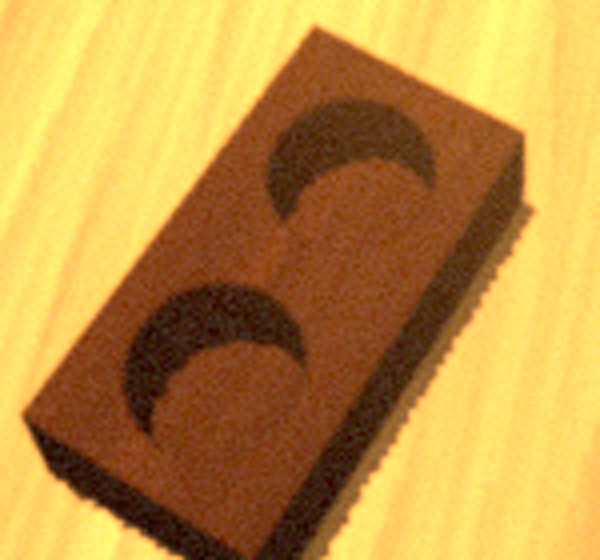

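View pics/r2.png

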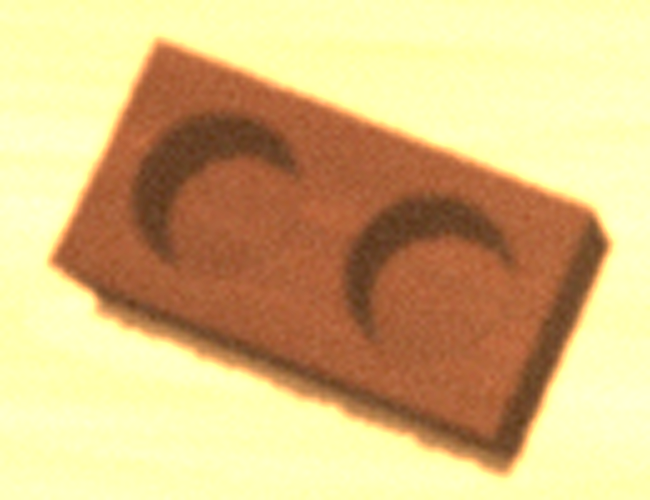

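The crops show the rack's top-face corners clearly: (160,40), (592,210), (497,443), (52,263) in the 5x top crop, and (316,27), (524,133), (258,556), (26,413) in the 4x side crop. I'll triangulate these and the caps.

```bash
cat > m.py <<'E'
from h import *
np.set_printoptions(precision=4,suppress=True)
d=pickle.load(open("c0.pkl","rb"));S,T=d["side"],d["top"]
tp=(np.array([(592,210),(497,443),(52,263),(160,40)])+.5)/5-.5+(120,110)
sp=(np.array([(316,27),(524,133),(258,556),(26,413)])+.5)/4-.5+(190,260)
P=[]
for a,b in zip(tp,sp):
    X,e=tri(T,a,S,b);P.append(X);print("corner",X,e)
P=np.array(P);c=P.mean(0);z=c[2]
print("sides",[np.linalg.norm(P[i]-P[(i+1)%4]) for i in range(4)],"centre",c)
y=(P[3]+P[2]-P[0]-P[1])[:2];y/=np.linalg.norm(y);print("yaxis",y,"ang",np.arctan2(y[1],y[0]))
Pt=np.array([plane(T,a,z) for a in tp]);Ps=np.array([plane(S,a,z) for a in sp]);print(Pt.mean(0),Ps.mean(0))
for k in(.036,-.036):print("well",c[:2]+k*y)
for n,a,b in(("far",(455.4,233.3),(385,100.2)),("near",(376.9,156),(305.6,138.2)),("black",(331.5,236.7),(379.5,180))):
    X,e=tri(T,a,S,b);print(n,X,e,"top@.1",plane(T,a,.1),"side",plane(S,b,.1))
E
python3 m.py
python3 - <<'E'
from rig import manip, imaging, read_state, hand_in
import numpy as np;from scipy.spatial.transform import Rotation as R
s=read_state();q=s["ee_rot"];print(R.from_quat(q,scalar_first=True).as_matrix().round(3))
E
```

```text
corner [0.6011 0.0841 0.0636] 0.00013023562791809903
corner [0.5273 0.1103 0.0612] 0.0010401029995561733
corner [0.5796 0.2502 0.0636] 0.0017702681046327495
corner [0.6537 0.2228 0.0635] 0.0003840583999830533
sides [np.float64(0.07832763198503397), np.float64(0.14940805985742664), np.float64(0.07899020854868874), np.float64(0.1482858389170847)] centre [0.5904 0.1668 0.063 ]
yaxis [0.3523 0.9359] ang 1.2107447538948146
[0.5906 0.1669 0.063 ] [0.5904 0.1669 0.063 ]
well [0.6031 0.2005]
well [0.5777 0.1332]
far [ 0.4749 -0.2412  0.1007] 0.0009221957177766714 top@.1 [ 0.4745 -0.2414  0.1   ] side [ 0.4753 -0.2422  0.1   ]
near [ 0.5889 -0.1284  0.0997] 0.001290418916697271 top@.1 [ 0.5882 -0.1283  0.1   ] side [ 0.5895 -0.1284  0.1   ]
black [ 0.4686 -0.0617  0.0978] 0.0035559996735838356 top@.1 [ 0.4666 -0.0613  0.1   ] side [ 0.4704 -0.0601  0.1   ]
[[-0.916  0.402 -0.001]
 [ 0.402  0.916 -0.001]
 [ 0.    -0.001 -1.   ]]
```

Heights check out: the caps are at 0.100 and the rack top at 0.063, close to the stated 0.065, with sides of 78 x 149 mm. I'll turn the tool so the fingers close along rack x (y-axis yaw about -0.36), starting towards the nearer tin.

```bash
cat > go.py <<'E'
import sys,numpy as np
from rig import manip, imaging, read_state, hand_in
from scipy.spatial.transform import Rotation as R
np.set_printoptions(precision=4,suppress=True)
s=read_state();M=R.from_quat(s["ee_rot"],scalar_first=True)
t=np.array([float(a) for a in sys.argv[1:4]])
y=np.array([np.cos(-.36),np.sin(-.36),0]);z=np.array([0,0,-1.]);W=R.from_matrix(np.c_[np.cross(y,z),y,z])
print("t",s["time_s"],"pos",s["position"],"shift",M.inv().apply(t-s["position"]),"turn",(M.inv()*W).as_rotvec(),"F",s["ft_force"],"gap",s["finger_gap"])
E
python3 jog.py '{"moves": [[-0.047, -0.04, 0, 0, 0, 0.18], [-0.094, -0.08, 0, 0, 0, 0.36], [-0.141, -0.12, 0, 0, 0, 0.54], [-0.188, -0.16, 0, 0, 0, 0.72], [-0.235, -0.2, 0, 0, 0, 0.9]]}' 0.07
python3 go.py 0.589 -0.128 0.15
```

```text
time_s: 0.72
position: [0.3865, 0.2928, 0.2312]
ee_rot: [0.0, 0.613, 0.79, -0.0]
ft_force: [0.7, 0.7, -0.7]
finger_gap: 0.0698
gripper_force: 0.0
t 0.725 pos [0.3865 0.2928 0.2312] shift [-0.4579  0.0915  0.0813] turn [0.0001 0.0001 0.6114] F [ 0.7493  0.7437 -0.6685] gap 0.06984991276903804
```

```bash
python3 jog.py '{"moves": [[-0.057, 0.011, 0, 0, 0, 0.12], [-0.115, 0.023, 0, 0, 0, 0.24], [-0.172, 0.034, 0, 0, 0, 0.36], [-0.23, 0.046, 0.01, 0, 0, 0.48], [-0.286, 0.057, 0.02, 0, 0, 0.61]]}' >/dev/null
python3 go.py 0.589 -0.128 0.15
```

```text
t 1.35 pos [0.5145 0.0306 0.2111] shift [-0.1225  0.1253  0.0611] turn [ 0.0003 -0.0002  0.0026] F [-0.0292  0.6188  0.3288] gap 0.07020487318619544
```

```bash
python3 jog.py '{"moves": [[-0.041, 0.042, 0.01, 0, 0, 0], [-0.082, 0.083, 0.02, 0, 0, 0], [-0.122, 0.125, 0.03, 0, 0, 0], [-0.122, 0.125, 0.06, 0, 0, 0], [-0.122, 0.125, 0.06, 0, 0, 0]]}' >/dev/null
python3 go.py 0.589 -0.128 0.064
python3 - <<'E'
from rig import manip, imaging, read_state, hand_in
import cv2
from h import *
c=imaging.capture("wrist");cv2.imwrite("pics/w1.png",c["color"][:,:,::-1])
b,_=blobs(c,(5,190,120),(16,255,255))
for x in b:print(x[0],x[1],plane(c,x[0],.1))
E
```

```text
t 1.975 pos [ 0.5868 -0.1253  0.1488] shift [-0.0017  0.0034  0.0848] turn [-0.0058  0.0007  0.0058] F [-0.2795  0.5814 -0.2976] gap 0.06996308325453084
```

View pics/w1.png

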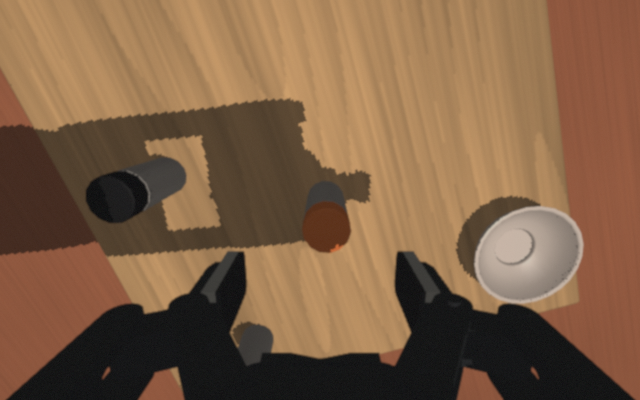

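The wrist view shows the shaded orange cap at (326,228), centred between the fingers (mid column about 320), with the black tin and dish well clear. Now I'll descend and grip.

```bash
python3 jog.py '{"moves": [[0, 0, 0.03, 0, 0, 0], [0, 0, 0.06, 0, 0, 0], [0, 0, 0.085, 0, 0, 0], [0, 0, 0.085, 0, 0, 0], [0, 0, 0.085, 0, 0, 0]]}' >/dev/null; python3 go.py 0.589 -0.128 0.064
python3 jog.py '{"moves": [[0, 0, 0, 0, 0, 0], [0, 0, 0, 0, 0, 0], [0, 0, 0, 0, 0, 0], [0, 0, 0, 0, 0, 0], [0, 0, 0, 0, 0, 0]]}' 0.02
```

```text
t 2.65 pos [ 0.59   -0.1249  0.068 ] shift [-0.0033  0.0002  0.004 ] turn [ 0.002  -0.0003  0.0078] F [ 0.8879  0.3038 -0.2649] gap 0.07023571876831798
time_s: 3.28
position: [0.5896, -0.1253, 0.0674]
ee_rot: [0.001, 0.82, 0.572, 0.001]
ft_force: [-1.3, 1.5, 5.6]
finger_gap: 0.0309
gripper_force: 58.8
```

```bash
python3 jog.py '{"moves": [[0, 0, -0.03, 0, 0, 0], [0, 0, -0.06, 0, 0, 0], [0, 0, -0.11, 0, 0, 0], [0, 0, -0.11, 0, 0, 0]]}' ; python3 go.py 0.6035 0.202 0.175
```

```text
time_s: 3.78
position: [0.5916, -0.1258, 0.1806]
ee_rot: [0.003, 0.82, 0.572, 0.003]
ft_force: [-0.4, -0.5, -2.0]
finger_gap: 0.0305
gripper_force: 59.7
t 3.775 pos [ 0.5916 -0.1258  0.1806] shift [ 0.3117 -0.1022  0.0051] turn [ 0.0078 -0.001   0.0069] F [-0.4394 -0.5342 -2.0211] gap 0.030522430548488192
```

```bash
python3 jog.py '{"moves": [[0.055, -0.018, 0, 0, 0, 0], [0.11, -0.036, 0, 0, 0, 0], [0.165, -0.054, 0, 0, 0, 0], [0.22, -0.072, 0, 0, 0, 0], [0.27, -0.088, 0, 0, 0, 0]]}' >/dev/null
python3 jog.py '{"moves": [[0.03, -0.01, 0, 0, 0, 0], [0.042, -0.014, 0, 0, 0, 0], [0.042, -0.014, 0, 0, 0, 0], [0.042, -0.014, 0, 0, 0, 0]]}'; python3 go.py 0.6035 0.202 0.11
python3 - <<'E'
from rig import manip, imaging, read_state, hand_in
import cv2
from h import *
c=imaging.capture("wrist");s=imaging.capture("side");t=imaging.capture("top");pickle.dump(dict(wrist=c,side=s,top=t),open("c1.pkl","wb"))
v=np.vstack([cv2.resize(s["color"][200:400,150:400],(750,600))])
cv2.imwrite("pics/s2.png",v[:,:,::-1])
cv2.imwrite("pics/w2.png",c["color"][:,:,::-1])
E
```

```text
time_s: 4.9
position: [0.6009, 0.2015, 0.1759]
ee_rot: [0.0, 0.821, 0.572, -0.0]
ft_force: [0.0, 0.0, -1.0]
finger_gap: 0.0306
gripper_force: 59.6
t 4.9 pos [0.6009 0.2015 0.1759] shift [0.0014 0.0023 0.0659] turn [-0.0006  0.0008  0.0059] F [ 0.0132  0.0154 -0.976 ] gap 0.03057356738089204
```

View pics/s2.png

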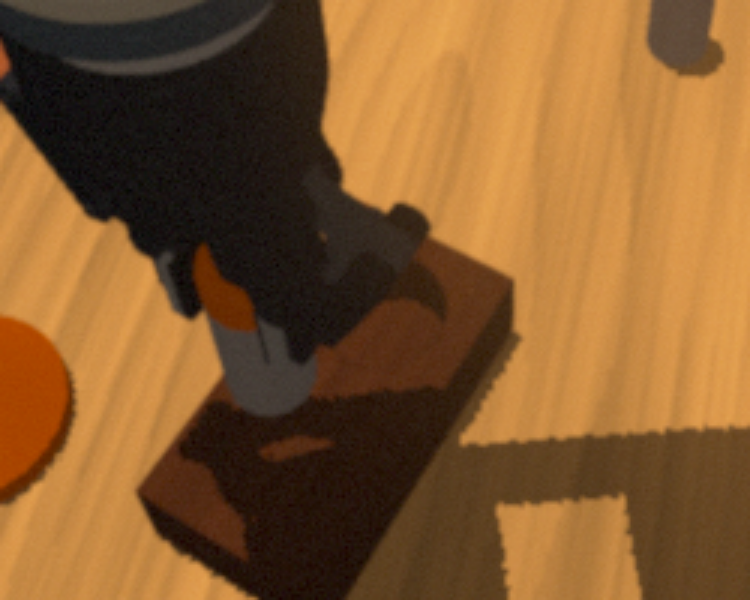

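The side crop shows the tin held upright above the rack, its foot rim spanning (232,395) to (315,375) with the lowest point near (268,417). I'll check that against the expected foot position.

Run:
```python
from h import *
S=pickle.load(open("c1.pkl","rb"))["side"]
a=np.linspace(0,6.28,200)
for dx,dy in((0,0),(0,-.0027),(0,.005)):
    r=np.array([(proj(S,np.array([.6009+dx+.016*np.cos(t),.2015+dy+.016*np.sin(t),.1285]))-(150,200))*3 for t in a])
    print(dx,dy,r.min(0),r.max(0),r[r[:,1].argmax()])
```

```text
0 0 [221.55790638 340.35055147] [313.34508058 426.04880815] [262.74471804 426.04880815]
0 -0.0027 [223.76472407 333.52936989] [315.2266759  418.63875175] [264.8471539  418.63875175]
0 0.005 [217.43056491 353.10509139] [309.82614584 439.91012858] [258.81188197 439.91012858]
```

```bash
python3 jog.py '{"moves": [[0.002, 0, 0.025, 0, 0, 0], [0.002, 0, 0.05, 0, 0, 0], [0.002, 0, 0.075, 0, 0, 0], [0.002, 0, 0.094, 0, 0, 0], [0.002, 0, 0.094, 0, 0, 0]]}' 
python3 jog.py '{"moves": [[0, 0, 0, 0, 0, 0], [0, 0, 0, 0, 0, 0]]}'
```

```text
time_s: 5.68
position: [0.6009, 0.204, 0.0809]
ee_rot: [-0.0, 0.82, 0.572, -0.001]
ft_force: [-0.6, -1.2, 0.0]
finger_gap: 0.0303
gripper_force: 59.6
time_s: 5.92
position: [0.6026, 0.2049, 0.0835]
ee_rot: [0.0, 0.82, 0.572, 0.001]
ft_force: [-0.5, -0.3, -0.7]
finger_gap: 0.0302
gripper_force: 59.6
```

```bash
python3 jog.py '{"moves": [[0, 0, 0.0015, 0, 0, 0], [0, 0, 0.003, 0, 0, 0], [0, 0, 0.003, 0, 0, 0]]}' 
python3 jog.py '{"moves": [[0, 0, 0.0015, 0, 0, 0], [0, 0, 0.0015, 0, 0, 0]]}'
```

```text
time_s: 6.3
position: [0.6017, 0.2047, 0.0793]
ee_rot: [-0.0, 0.82, 0.572, -0.0]
ft_force: [-0.4, 0.1, -1.1]
finger_gap: 0.0301
gripper_force: 59.6
time_s: 6.55
position: [0.6017, 0.2047, 0.0776]
ee_rot: [-0.0, 0.82, 0.572, -0.0]
ft_force: [0.2, 0.4, -2.1]
finger_gap: 0.0305
gripper_force: 59.6
```

```bash
python3 jog.py '{"moves": [[0, 0, 0.001, 0, 0, 0], [0, 0, 0.001, 0, 0, 0]]}'; python3 jog.py '{"moves": [[0, 0, 0, 0, 0, 0], [0, 0, 0, 0, 0, 0], [0, 0, 0, 0, 0, 0]]}' 0.065
python3 jog.py '{"moves": [[0, 0, -0.03, 0, 0, 0], [0, 0, -0.07, 0, 0, 0], [0, 0, -0.1, 0, 0, 0], [0, 0, -0.1, 0, 0, 0]]}'; python3 go.py 0.475 -0.24 0.18
```

```text
time_s: 6.8
position: [0.6019, 0.2048, 0.0775]
ee_rot: [-0.0, 0.82, 0.572, 0.0]
ft_force: [-1.3, -0.2, 4.8]
finger_gap: 0.0303
gripper_force: 60.3
time_s: 7.18
position: [0.6018, 0.2047, 0.0767]
ee_rot: [0.0, 0.82, 0.572, -0.0]
ft_force: [0.3, -0.1, 0.3]
finger_gap: 0.065
gripper_force: 0.0
time_s: 7.68
position: [0.6035, 0.2053, 0.1795]
ee_rot: [0.001, 0.82, 0.572, 0.002]
ft_force: [-0.9, 0.2, 0.3]
finger_gap: 0.0649
gripper_force: 0.0
t 7.675 pos [0.6035 0.2053 0.1795] shift [-0.4622  0.0334 -0.0018] turn [ 0.0041 -0.0032  0.007 ] F [-0.9062  0.1867  0.3259] gap 0.0649452359134141
```

```bash
python3 jog.py '{"moves": [[-0.055, 0.004, 0, 0, 0, 0], [-0.11, 0.009, 0, 0, 0, 0], [-0.165, 0.014, 0, 0, 0, 0], [-0.22, 0.018, 0, 0, 0, 0], [-0.275, 0.023, 0, 0, 0, 0]]}' >/dev/null
python3 jog.py '{"moves": [[-0.06, 0.005, 0, 0, 0, 0], [-0.12, 0.01, 0, 0, 0, 0], [-0.18, 0.015, 0, 0, 0, 0], [-0.187, 0.015, 0.02, 0, 0, 0], [-0.187, 0.015, 0.02, 0, 0, 0]]}' >/dev/null
python3 jog.py '{"moves": [[0, 0, 0, 0, 0, 0], [0, 0, 0, 0, 0, 0]]}'>/dev/null; python3 go.py 0.475 -0.2415 0.064
python3 - <<'E'
from rig import manip, imaging, read_state, hand_in
import cv2
from h import *
c=imaging.capture("side");t=imaging.capture("top")
for n,k in(("side",c),("top",t)):
    cv2.imwrite(f"pics/{n}3.png",k["color"][:,:,::-1])
    b,_=blobs(k,(5,190,150),(16,255,255));print(n,[(x[0].round(1),x[1][4],plane(k,x[0],.11).round(4)) for x in b])
E
```

```text
t 9.175 pos [ 0.4783 -0.2411  0.1572] shift [-0.0015 -0.003   0.0932] turn [0.0005 0.     0.0085] F [ 0.1329  0.3559 -0.3947] gap 0.06472808406480197
side [(array([118.9, 305.8]), np.int32(95), array([0.7459, 0.1903, 0.11  ])), (array([146.1, 307.2]), np.int32(108), array([0.7151, 0.1871, 0.11  ])), (array([112.1, 337.4]), np.int32(467), array([0.7371, 0.2269, 0.11  ])), (array([240.6, 335.3]), np.int32(592), array([0.6014, 0.202 , 0.11  ]))]
top [(array([183.6,  74.6]), np.int32(1580), array([0.7059, 0.1638, 0.11  ])), (array([153.6, 141. ]), np.int32(381), array([0.6012, 0.2003, 0.11  ]))]
```

View pics/side3.png

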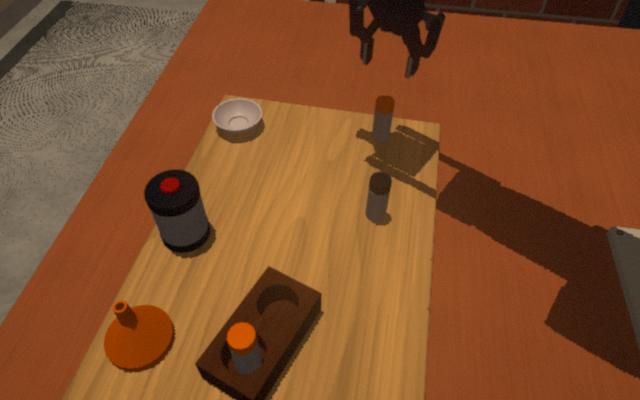

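The first tin stands upright in its well, cap at (241,335); cast onto the 0.11 plane, that is 2 mm from the well centre. The far tin is still at (384,103) under the gripper. Now I'll grasp it.

```bash
python3 jog.py '{"moves": [[-0.0015, -0.003, 0.03, 0, 0, 0], [-0.0015, -0.003, 0.06, 0, 0, 0], [-0.0015, -0.003, 0.09, 0, 0, 0], [-0.0015, -0.003, 0.09, 0, 0, 0], [-0.0015, -0.003, 0.09, 0, 0, 0]]}' >/dev/null; python3 go.py 0.475 -0.2415 0.064
python3 jog.py '{"moves": [[0, 0, 0, 0, 0, 0], [0, 0, 0, 0, 0, 0], [0, 0, 0, 0, 0, 0], [0, 0, 0, 0, 0, 0], [0, 0, 0, 0, 0, 0]]}' 0.02
python3 go.py 0.475 -0.2415 0.18
python3 jog.py '{"moves": [[0, 0, -0.03, 0, 0, 0], [0, 0, -0.06, 0, 0, 0], [0, 0, -0.11, 0, 0, 0], [0, 0, -0.11, 0, 0, 0], [0, 0, -0.11, 0, 0, 0]]}' >/dev/null; python3 go.py 0.5777 0.1332 0.18
```

```text
t 9.9 pos [ 0.4751 -0.2424  0.0678] shift [ 0.0008 -0.0004  0.0038] turn [0.0012 0.0002 0.0075] F [-0.1387 -0.4312 -0.1664] gap 0.06491674830743292
time_s: 10.52
position: [0.4752, -0.2427, 0.0681]
ee_rot: [0.001, 0.82, 0.572, 0.0]
ft_force: [-1.0, 0.8, 5.7]
finger_gap: 0.0309
gripper_force: 59.0
t 10.525 pos [ 0.4752 -0.2427  0.0681] shift [ 0.001  -0.0003 -0.1119] turn [0.002  0.0002 0.007 ] F [-1.0308  0.8062  5.7241] gap 0.030861845194412752
t 11.15 pos [ 0.4741 -0.2422  0.1769] shift [ 0.388  -0.0326 -0.0031] turn [0.0003 0.     0.0069] F [ 0.0718  1.1293 -1.1013] gap 0.030691323388387613
```

```bash
python3 jog.py '{"moves": [[0.058, -0.005, -0.003, 0, 0, 0], [0.116, -0.01, -0.003, 0, 0, 0], [0.174, -0.015, -0.003, 0, 0, 0], [0.232, -0.02, -0.003, 0, 0, 0], [0.29, -0.025, -0.003, 0, 0, 0]]}' >/dev/null
python3 jog.py '{"moves": [[0.055, -0.004, 0, 0, 0, 0], [0.098, -0.0076, 0, 0, 0, 0], [0.098, -0.0076, 0, 0, 0, 0], [0.098, -0.0076, 0, 0, 0, 0], [0.098, -0.0076, 0, 0, 0, 0]]}'; python3 go.py 0.5777 0.1332 0.11
python3 - <<'E'
from rig import manip, imaging, read_state, hand_in
import cv2
from h import *
s=imaging.capture("side");p=read_state()["position"]
v=cv2.resize(s["color"][200:400,150:400],(750,600));cv2.imwrite("pics/s4.png",v[:,:,::-1])
a=np.linspace(0,6.28,200)
for dy in(0,-.0027,.0027):
    r=np.array([(proj(s,np.array([p[0]+.016*np.cos(t),p[1]+dy+.016*np.sin(t),p[2]-.048]))-(150,200))*3 for t in a])
    print(dy,r.min(0),r.max(0),r[r[:,1].argmax()])
E
```

```text
time_s: 12.4
position: [0.5772, 0.1318, 0.1791]
ee_rot: [-0.0, 0.821, 0.571, -0.001]
ft_force: [0.1, -0.9, -1.2]
finger_gap: 0.0308
gripper_force: 59.6
t 12.4 pos [0.5772 0.1318 0.1791] shift [0.0015 0.     0.0691] turn [-0.0013  0.001   0.0057] F [ 0.1279 -0.8561 -1.1569] gap 0.030840202755816882
0 [333.21830782 182.14255943] [417.81192043 255.16773339] [373.22605073 255.16773339]
-0.0027 [334.90344412 176.31173114] [419.22274373 248.87225663] [374.81070548 248.87225663]
0.0027 [331.52233506 188.01010552] [416.39205085 261.50440915] [371.63102565 261.50440915]
```

View pics/s4.png

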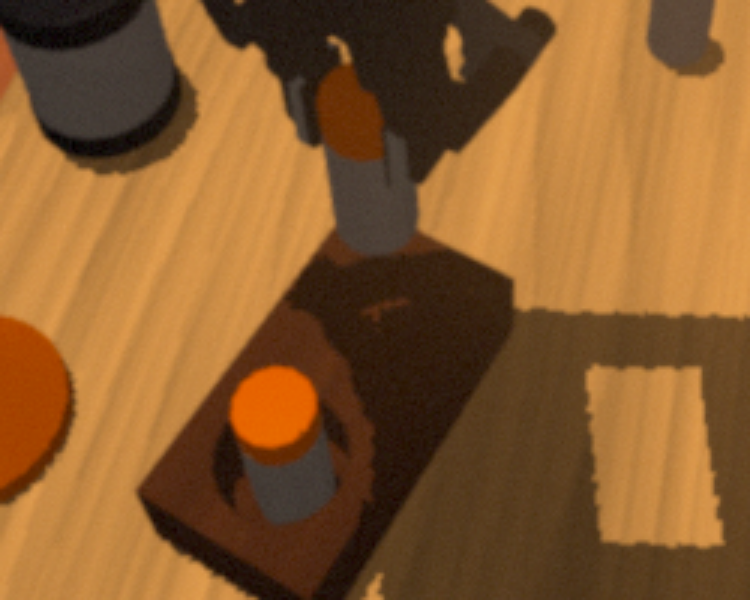

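The second tin hangs upright with its foot lowest at about (375,255), matching the prediction with no offset, and the first tin still stands in its well. I'll lower it.

```bash
python3 jog.py '{"moves": [[0.0015, 0, 0.025, 0, 0, 0], [0.0015, 0, 0.05, 0, 0, 0], [0.0015, 0, 0.075, 0, 0, 0], [0.0015, 0, 0.094, 0, 0, 0], [0.0015, 0, 0.094, 0, 0, 0]]}' >/dev/null
python3 jog.py '{"moves": [[0, 0, 0.0015, 0, 0, 0], [0, 0, 0.003, 0, 0, 0], [0, 0, 0.003, 0, 0, 0]]}'
```

```text
time_s: 13.45
position: [0.5788, 0.1346, 0.0834]
ee_rot: [0.0, 0.82, 0.572, 0.0]
ft_force: [-0.7, 0.3, -0.9]
finger_gap: 0.0309
gripper_force: 59.6
```

```bash
python3 jog.py '{"moves": [[0, 0, 0.0015, 0, 0, 0], [0, 0, 0.003, 0, 0, 0], [0, 0, 0.003, 0, 0, 0]]}'|grep -E 'pos|ft'
python3 jog.py '{"moves": [[0, 0, 0.001, 0, 0, 0], [0, 0, 0.001, 0, 0, 0]]}'|grep -E 'pos|ft'
```

```text
position: [0.5783, 0.1345, 0.0796]
ft_force: [0.1, 0.4, -1.3]
position: [0.5784, 0.1345, 0.0787]
ft_force: [0.1, -0.2, -0.5]
```

```bash
python3 jog.py '{"moves": [[0, 0, 0.001, 0, 0, 0], [0, 0, 0.001, 0, 0, 0]]}'|grep -E 'pos|ft'
python3 jog.py '{"moves": [[0, 0, 0, 0, 0, 0], [0, 0, 0, 0, 0, 0], [0, 0, 0, 0, 0, 0]]}' 0.065|grep -E 'pos|ft|gap'
python3 jog.py '{"moves": [[0, 0, -0.03, 0, 0, 0], [0, 0, -0.07, 0, 0, 0], [0, 0, -0.11, 0, 0, 0], [0, 0, -0.11, 0, 0, 0]]}'|grep pos
python3 jog.py '{"moves": [[-0.06, 0, 0, 0, 0, 0], [-0.12, 0, 0, 0, 0, 0], [-0.18, 0, 0, 0, 0, 0], [-0.24, 0, 0, 0, 0, 0], [-0.24, 0, 0, 0, 0, 0]]}'|grep -E 'time|pos|ft'
python3 - <<'E'
from rig import manip, imaging, read_state, hand_in
import cv2
from h import *
d={n:imaging.capture(n) for n in("side","top")}
for n,k in d.items():
    b,_=blobs(k,(5,190,150),(16,255,255));print(n,[(x[0].round(1),x[1][4],plane(k,x[0],.11).round(4)) for x in b])
s=d["side"]["color"][140:400,100:430];t=d["top"]["color"][20:280,80:400]
cv2.imwrite("pics/f.png",cv2.resize(np.hstack([s,t]),(800,320))[:,:,::-1])
E
```

```text
position: [0.5786, 0.1345, 0.0781]
ft_force: [0.0, -0.2, 3.6]
position: [0.5785, 0.1345, 0.0777]
ft_force: [-0.4, -0.0, 0.6]
finger_gap: 0.0648
position: [0.5806, 0.1349, 0.1912]
time_s: 15.82
position: [0.4933, -0.0937, 0.1868]
ft_force: [-0.1, 0.2, 0.0]
side [(array([455.4,  78.5]), np.int32(68), array([ 0.36  , -0.3092,  0.11  ])), (array([173.2, 131.8]), np.int32(829), array([ 0.7891, -0.098 ,  0.11  ])), (array([476.8, 136. ]), np.int32(75), array([ 0.3316, -0.1662,  0.11  ])), (array([490.7, 134.5]), np.int32(83), array([ 0.3103, -0.1731,  0.11  ])), (array([457.9, 158.2]), np.int32(1188), array([ 0.3613, -0.1127,  0.11  ])), (array([513.5, 140.2]), np.int32(163), array([ 0.2772, -0.166 ,  0.11  ])), (array([140.9, 169.5]), np.int32(98), array([ 0.8058, -0.0146,  0.11  ])), (array([613.4, 180.9]), np.int32(64), array([ 0.1475, -0.1036,  0.11  ])), (array([108.1, 226. ]), np.int32(371), array([0.8075, 0.0869, 0.11  ])), (array([123.2, 235.4]), np.int32(892), array([0.7822, 0.0977, 0.11  ])), (array([274.7, 284.6]), np.int32(482), array([0.5787, 0.1351, 0.11  ])), (array([449.8, 295.2]), np.int32(106), array([0.3769, 0.1156, 0.11  ])), (array([463.9, 304.2]), np.int32(193), array([0.3613, 0.1245, 0.11  ])), (array([119. , 305.7]), np.int32(96), array([0.7458, 0.1903, 0.11  ])), (array([147.6, 308.9]), np.int32(213), array([0.7126, 0.1888, 0.11  ])), (array([115.7, 342. ]), np.int32(821), array([0.7311, 0.2311, 0.11  ])), (array([240.6, 335.3]), np.int32(597), array([0.6015, 0.202 , 0.11  ]))]
top [(array([183.7,  74.4]), np.int32(1529), array([0.7063, 0.1637, 0.11  ])), (array([153.6, 141. ]), np.int32(366), array([0.6012, 0.2004, 0.11  ])), (array([198.6, 156.9]), np.int32(373), array([0.5786, 0.1337, 0.11  ]))]
```

View pics/f.png

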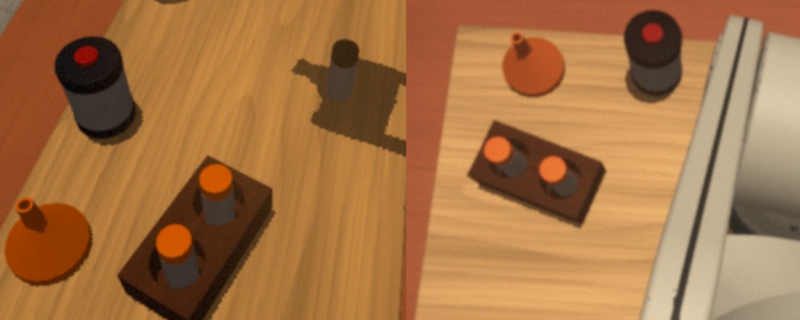

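The final picture shows both orange tins upright in the wells (side caps at (275,285) and (241,335), each within 2 mm of its well centre), the black tin in its place and the arm clear.

```bash
python3 -c "
from rig import manip, imaging, read_state, hand_in
print(hand_in())"
```

```text
the job is handed in; nothing more can be done
None
```

I put both orange-capped tins upright in the rack's wells, each within about 2 mm of its well centre by the cameras, left the black-capped tin untouched, and handed the job in at about 16 s; no verdict was returned.

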